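# Syringe pump check: park the plunger carriage, hold the sprung clamp on its mark

## Robot

A 7-joint arm with a two-finger parallel gripper is mounted at the origin on the work surface. World frame = base frame: x ahead of the robot, y to its left, z up, the work surface at z = 0. Lengths are in m, angles in rad, forces in N, time in s.
With the tool pointing down it reaches from about 0.4 to 0.85 m from the base axis. Payload 10.4 kg.
Tool frame: the origin (TCP) lies at the very end of the fingers, on their centre line; the grasp point (between the pads) lies 19 mm behind it; z points along the fingers, y is the direction in which the jaws open and shut (so a half turn about z gives the same grasp; the last joint's range is limited). The gripper opens to 87 mm and grips with 3 to 60 N. Pads are 19 mm wide; open, the fingers measure 117 mm over their backs; the gripper's body (75 mm by 190 mm) begins 51 mm behind the grasp point.
Start: joints at [-1.204, 0.332, -0.065, 1.46, 0.022, 1.35, -0.088], TCP at [0.237, 0.578, 0.223] pointing down, gripper open.
Joint ranges: [-2.6, 2.6], [-0.5, 2.12], [-1.47, 1.34], [0.16, 2.42], [-1.27, 4.41], [0.06, 2.06], [-2.6, 2.6]. Speed limits (rad/s): [2.22, 2.22, 2.79, 2.79, 3.14, 3.14, 3.14].

## Interface

Orientations are given as a unit quaternion [x, y, z, w].
In Python, from bench import read_state, imaging, r gives the robot as it stands. The module is installed in compiled form; this text tells all that it offers.
- The arm moves only by the tool move_arm, never from a script. Its argument "series" is a list of rows, each a list of 4 numbers: the shift along the tool's x, y, z in m, then the turn about the tool's z in rad. In form: [[x, y, z, roll], ...]. A call has 1 to 20 rows; each row is the pose to reach, as a shift and turn from the pose commanded when the call began, along the tool's axes at that moment; what a row does not reach only later rows make up. A row lasts 1/10 s, in which the tool goes at most 50 mm and 8.59 degrees, less where a joint would pass 70% of its speed; a pose out of reach is approached as far as the arm can. A call with a gripper value outside its range is refused whole. "claw" is the gripper's target within -1 to 1 (fully open at 1, half-way at 0, shut at -1), set as the call begins (left out, the last holds). The fingers move at their own pace and stop on an object; "newtons" is the grip in N (left out, the last holds). Time passes only in rows, so rows that repeat a pose let the fingers close. It gives the time, the measured TCP pose, the force and the opening at its end, in the units of the state.
- read_state(): the state, without advancing time (a new reading comes with each control period).
- imaging.camera(name): name is "side" or "top" or "wrist"; returns (picture, depth): 384x512x3 uint8, red, green, blue; 384x512 float32, m along the optical axis (not along the pixel's ray), 0 where there is no reading.
- imaging.get_calibration(name): a dict with "camera_matrix" (3x3 intrinsics, pixels), "k1" (the pictures are not rectified: a ray, as slopes to the right and down, at radius r is drawn at 1 + k1 r^2 times it, then the intrinsics apply), "R" (3x3) and "t" (3): a world point X has camera coordinates R X + t. Camera axes: x right, y down, z forward; pixel columns grow to the right and rows downward; lengths in m; the calibration is good to about 2 mm. A picture is of the moment at which its call begins: read the wrist's pose just before it. get_calibration takes no time and is no camera call; for the wrist camera it gives the pose at the moment of the call.
- r.close_job(): hands the job in, once; it reports no verdict.
The state is a dict: "time": time; "joint_positions": joint angles; "joint_vel": joint speeds; "joint_torque": joint torques, N m; "ee_pos": TCP position; "eef_rot": TCP orientation; "ft_force": force on the tool from outside, world axes, zero at the start; "torque": the same for the moment, N m; "width": finger opening in m.
Only numpy, scipy, OpenCV 4.12 (cv2) and the standard library are available. Lean on these libraries where they do the work, as an engineer would, in place of code of your own. Each camera call takes 0.05 s, during which the arm holds its last target.

## Task

The syringe pump on the bench is having its syringe-size sensor checked. First, with the clamp still shut, slide its plunger carriage away from the syringe cradle until it is fully home against the end stop; then lift the sprung barrel clamp by its orange T-handle until its red pointer stands on the green size band of the round end cheek, and hold it there without moving. Finish while still holding it on the band with the carriage still home (it snaps shut if let go), and leave the other things on the bench where they are.

Things in the scene. Friction and masses are not known exactly. Their poses are not given: they have to be found in the camera images.
- pump: White syringe pump fixed to the bench, 150 mm deep (x), 340 wide (y). Origin: centre of its underside. Front (display, keys) faces its -x; +y its left end with the round cheek, -y the right end with the end stop; z up. In its frame: deck top (x -75 to 5 mm) at z = 70 mm, rear housing behind it 105, end block that stops the carriage (y -170 to -116) 110.
- carriage (a joint): Slide of the plunger carriage, m: 0 = next to the syringe cradle, grows as it moves outward along the pump's -y, 0.120 = fully home against the end stop. Starts between 0.015 and 0.07, slides against about 3.5 N of friction and stays where it is left.
- carriage_grip (a point): Grip point in the carriage's grey upright grip with blue clutch levers: 24 mm (pump x) by 30 mm (pump y), its top 16 mm above this point. Nothing within 30 mm beside it at its height; at the stop it stands 30 mm above the end block. In the pump frame x = -35, z = 142 mm, y = 20 mm minus the slide value.
- clamp (a joint): Hinge of the barrel clamp, rad: 0 = shut (lid level), grows as the front is lifted, up to 1.2. A spring pulls it shut: 0.2 N m when shut plus 0.5 N m per rad, so about 2.5 N at the handle when shut and 5 N at the green band. Pointer on the yellow band centre at 0.26, green 0.48 (on the green from 0.41 to 0.55), blue 0.70.
- clamp_handle (a point): Centre of the orange T-handle at the clamp's front: a round bar 34 mm long along the pump's y, 15 mm thick, flat ends, 97 mm from the hinge axis. The lid's front edge is 23 mm behind it; both ends of the bar are free from above. Pump frame, clamp shut: x = -85, y = 100, z = 112 mm (42 mm above the deck).
- clamp_hinge (a point): Middle of the clamp's hinge axis, which runs along the pump's y at the clamp's rear edge; pump frame x = 12, y = 100, z = 112 mm. The clamp is a black frame 84 mm wide with a clear window. A red pointer fixed to its left hinge end stands up 0.80 rad ahead of the lid's plane, turns with it and passes over the cheek's rim.
- green_band (a point): Middle of the green band on top of the round end cheek's rim: pump frame x = -5, y = 158, z = 169 mm. The cheek is a white disc of radius 60 mm about the hinge axis, y 151 to 165 mm, top at z = 172 mm. On its rim, from front to top: a yellow, a green and a blue band, each 8.4 mm (0.14 rad) long; shut, the pointer is in front of the yellow.
- screwdriver: Loose screwdriver with red handle, 190 mm long, lying in front of the pump. Leave alone.
- syringe: Loose clear plastic syringe, 160 mm long and 23 mm thick, lying behind the pump. Leave alone.
- mandrel: Loose blue plastic tube for cuffs, 84 mm across and 100 mm tall, standing to the left of the pump. Leave alone.
- adapter: Loose black power adapter, 90 x 54 x 36 mm, lying to the right of the pump. Leave alone.

How it is judged:
By the outcome, as a careful person would: the job done as asked, in the order asked, and still so for the second after the job is handed in, while the arm keeps its last pose, push and grip.
It also fails if it takes over 48 s, if anything falls off the work surface, if the arm or the gripper's body presses on something with over 40 N, if the wrist force passes 120 N, or if a joint passes its speed limit or range.

## Working session

There is one attempt and no reset: what is moved stays moved. The work goes in short steps, Python scripts to look and compute and a tool call to move; the robot and the scene stay as the last step left them, time stands still between calls to the robot, and variables do not carry over. Pictures are saved under pics/ and viewed, and the job is handed in when it is done.

Besides the shell and the picture viewer there is one more tool, called as name(argument=value, ...), one argument or row to a line, values as JSON. move_arm: Moves the arm, as the interface text tells. Its arguments: {"type":"object","properties":{"series":{"type":"array","items":{"type":"array","items":{"type":"number"}}},"claw":{"type":"number"},"newtons":{"type":"number"}},"required":["series"]}

```bash
mkdir -p pics; python3 - <<'E'
from bench import read_state, imaging, r
import cv2
s=read_state();print({k:s[k] for k in('time','ee_pos','eef_rot','width','ft_force')})
for n in('top','side','wrist'):
    p,d=imaging.camera(n); cv2.imwrite(f'pics/{n}0.png',p[:,:,::-1]); c=imaging.get_calibration(n);print(n,c)
    import numpy as np; np.savez(f'{n}0.npz',p=p,d=d,K=c['camera_matrix'],k1=c['k1'],R=c['R'],t=c['t'])
E
```

```text
{'time': 0.0, 'ee_pos': array([0.23736262, 0.577737  , 0.22174454]), 'eef_rot': array([ 1.93649291e-01,  9.81070547e-01, -7.22741468e-04, -1.03473494e-04]), 'width': 0.08705303995743223, 'ft_force': array([-0.28628174, -0.08621197, -0.35827644])}
top {'camera_matrix': array([[346.74289405,   0.        , 257.42326205],
       [  0.        , 346.74289405, 197.28012061],
       [  0.        ,   0.        ,   1.        ]]), 'k1': -0.02440760827961176, 'R': array([[-0.01879492, -0.99928617,  0.03277054],
       [-0.99774064,  0.01663122, -0.06509238],
       [ 0.0645009 , -0.03391991, -0.997341  ]]), 't': array([0.02449404, 0.60584363, 0.95405085])}
side {'camera_matrix': array([[382.52538806,   0.        , 247.75403283],
       [  0.        , 382.52538806, 194.77055196],
       [  0.        ,   0.        ,   1.        ]]), 'k1': -0.12364191712307769, 'R': array([[-0.93642475, -0.35079483, -0.00718853],
       [-0.2596638 ,  0.70664413, -0.65820118],
       [ 0.2359733 , -0.61448927, -0.75280777]]), 't': array([0.58066605, 0.21745205, 0.91769075])}
wrist {'camera_matrix': array([[289.76738759,   0.        , 254.28022869],
       [  0.        , 289.76738759, 194.88131441],
       [  0.        ,   0.        ,   1.        ]]), 'k1': -0.021014642890485526, 'R': array([[ 0.3803135 ,  0.92485599, -0.00174279],
       [ 0.89782519, -0.36874449,  0.24070194],
       [ 0.22197198, -0.09310691, -0.97059752]]), 't': array([-0.62373663, -0.02867256,  0.38954671])}
```

View pics/top0.png

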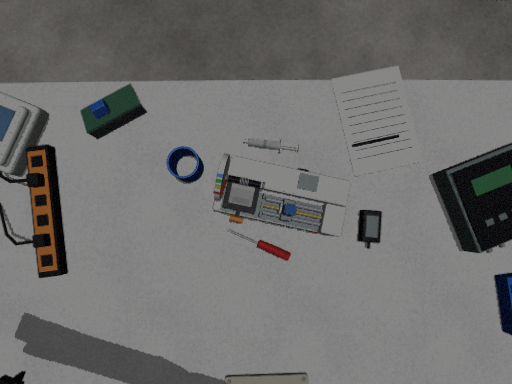

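View pics/side0.png

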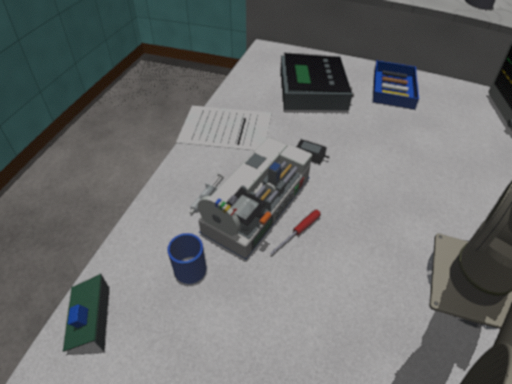

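View pics/wrist0.png

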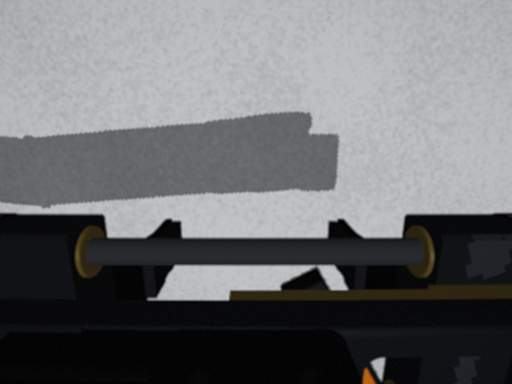

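Top view: pump at about (280,195), orange handle near (236,219), blue carriage levers near (290,210), cheek bands near (219,185). I'll enlarge the crops.

```bash
python3 - <<'E'
import cv2
a=cv2.imread('pics/top0.png')[145:250,200:360];cv2.imwrite('pics/topc.png',cv2.resize(a,None,fx=5,fy=5,interpolation=cv2.INTER_CUBIC))
a=cv2.imread('pics/side0.png')[130:270,180:340];cv2.imwrite('pics/sidec.png',cv2.resize(a,None,fx=4,fy=4,interpolation=cv2.INTER_CUBIC))
E
```

```text
(no output)
```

View pics/topc.png

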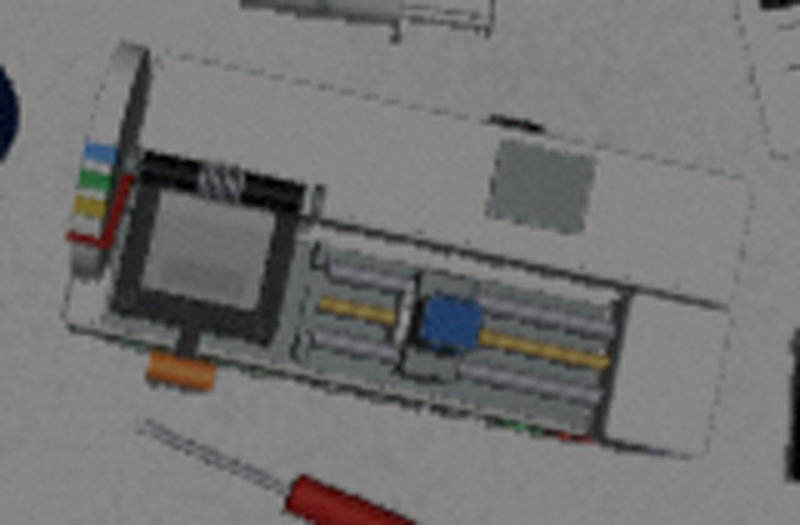

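View pics/sidec.png

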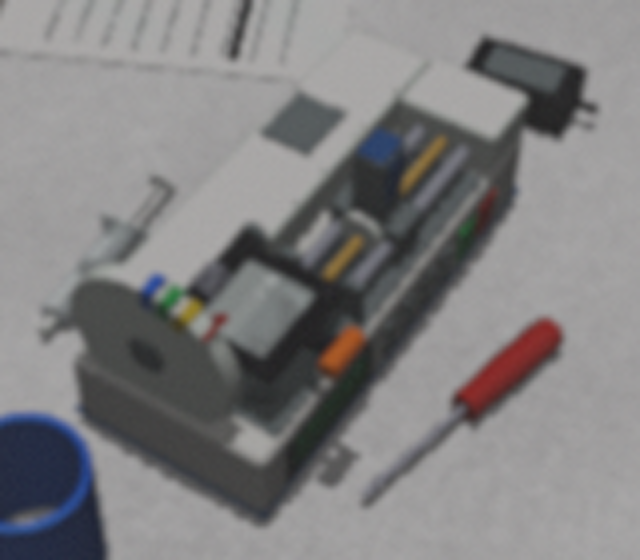

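```bash
cat > h.py <<'E'
import numpy as np, cv2
from scipy.optimize import least_squares
def load(n): return dict(np.load(n+'.npz'))
def ray(c,uv):
    K=c['K'];x=np.array([(uv[0]-K[0,2])/K[0,0],(uv[1]-K[1,2])/K[1,1]]);s=x.copy()
    for _ in range(20): s=x/(1+c['k1']*(s@s))
    d=c['R'].T@np.array([*s,1]);o=-c['R'].T@c['t'];return o,d
def plane(c,uv,z):
    o,d=ray(c,uv);return o+d*(z-o[2])/d[2]
def proj(c,X):
    q=c['R']@np.asarray(X)+c['t'];s=q[:2]/q[2];s=s*(1+c['k1']*(s@s));return s*c['K'][0,0]+c['K'][:2,2]
def blob(img,box,hr,smin=80,vmin=30):
    h=cv2.cvtColor(img,cv2.COLOR_RGB2HSV);m=((h[...,0]>=hr[0])&(h[...,0]<=hr[1])&(h[...,1]>=smin)&(h[...,2]>=vmin))
    k=np.zeros_like(m);x0,x1,y0,y1=box;k[y0:y1,x0:x1]=1;m&=k
    n,l,st,ce=cv2.connectedComponentsWithStats(m.astype(np.uint8))
    i=1+np.argmax(st[1:,4]);return ce[i],st[i]
E
python3 - <<'E'
from h import *
c=load('top0');p=c['p']
B={'handle':((225,250,205,230),(5,18)),'green':((212,226,176,186),(45,80)),'yel':((212,226,182,190),(20,35)),'bluebd':((214,226,172,180),(95,120)),'lever':((280,300,200,220),(100,130))}
for k,(b,h) in B.items():
    try:
        m,s=blob(p,b,h);print(k,m,s)
    except Exception as e: print(k,e)
s=load('side0')
for k,b,h in(('handle',(255,278,205,230),(5,18)),('green',(215,230,196,212),(40,85)),('lever',(265,285,155,175),(100,130))):
    print('side',k,blob(s['p'],b,h))
def pt(k): return blob(p,*B[k])[0]
obs=[]
a=.48
obs.append(((-85,100,112+4),pt('handle')))
for k,an in(('yel',.26),('green',.48),('bluebd',.70)):
    # green at atan2: x=-5 => 17 ahead of hinge,57 up
    th=np.arctan2(57,17)+(an-.48); obs.append(((12-60*np.cos(th),158,112+60*np.sin(th)),pt(k)))
obs+=[((-75,-170,110),(339,236.4)),((75,-170,105),(350,181)),((-75,170,70),(213,210.4))]
W=[plane(c,u,q[2]/1000)[:2] for q,u in obs]
P=np.array([q[:2] for q,_ in obs])/1000
def f(v):
    C,S=np.cos(v[2]),np.sin(v[2]);return ((P@np.array([[C,S],[-S,C]])+v[:2])-W).ravel()
r=least_squares(f,[.55,0,-.2],loss='soft_l1',f_scale=.003);v=r.x;print(v);print((f(v).reshape(-1,2)*1000).round(1))
C,S=np.cos(v[2]),np.sin(v[2])
def w(x,y,z): return np.array([v[0]+C*x-S*y,v[1]+S*x+C*y,z])
lv=plane(c,pt('lever'),.158);q=np.array([[C,S],[-S,C]])@(lv[:2]-v[:2]);print('lever pump',q,'slide',.02-q[1])
print('handle',w(-.085,.1,.112),'grip',w(-.035,q[1],.142),'home grip',w(-.035,-.1,.142))
print('side proj handle',proj(s,w(-.085,.1,.112)),'green',proj(s,w(-.005,.158,.169)),'lever',proj(s,w(-.035,q[1],.158)))
np.save('pose.npy',v)
E
```

```text
handle [235.7125 218.725 ] [229 215  14   8  80]
green [218.95238095 180.61904762] [216 179   7   5  21]
yel [217.79166667 185.95833333] [215 184   7   5  24]
bluebd [220.13043478 175.30434783] [217 174   7   4  23]
lever [289.74789916 209.40336134] [283 204  14  12 119]
side handle (array([264.96039604, 217.52475248]), array([259, 211,  13,  14, 101], dtype=int32))
side green (array([222.1875, 204.3125]), array([220, 202,   5,   6,  16], dtype=int32))
side lever (array([274.69354839, 166.16129032]), array([270, 162,  10,   9,  62], dtype=int32))
[ 0.60619788 -0.04462827 -0.23033667]
[[-0.6 -0.5]
 [ 0.   0.4]
 [-0.3  1. ]
 [-0.1  1.1]
 [-2.5 -3.6]
 [ 1.4 -2.8]
 [ 1.9  4.4]]
lever pump [-0.03524117 -0.02290525] slide 0.04290524844519575
handle [0.5462733  0.07213664 0.112     ] grip [ 0.56689285 -0.05893789  0.142     ] home grip [ 0.54929171 -0.13399654  0.142     ]
side proj handle [265.66552699 216.7835205 ] green [223.17326656 202.94906672] lever [275.10159736 165.04105312]
```

Both views agree with the pump fit to about 1–2 px, and the slide value of about 0.043 is within the stated range. Gripping along pump y suits both the carriage and the T-handle, so I'm moving above the carriage in that orientation.

move_arm(
  series=[
    [-0.011,-0.009,0,-0.01],
    [-0.033,-0.028,0,-0.02],
    [-0.06,-0.051,0,-0.03],
    [-0.093,-0.079,0,-0.04],
    [-0.126,-0.107,0,-0.05],
    [-0.159,-0.135,0,-0.06],
    [-0.191,-0.162,0,-0.07],
    [-0.224,-0.19,0,-0.08],
    [-0.257,-0.218,0,-0.09],
    [-0.29,-0.246,0,-0.1],
    [-0.323,-0.274,0,-0.11],
    [-0.356,-0.302,0,-0.12],
    [-0.388,-0.329,0,-0.13],
    [-0.421,-0.357,0,-0.14],
    [-0.454,-0.385,0,-0.15],
    [-0.487,-0.413,0,-0.159],
    [-0.514,-0.436,0,-0.159],
    [-0.536,-0.455,0,-0.159],
    [-0.547,-0.464,0,-0.159],
    [-0.547,-0.464,0,-0.159],
  ],
  claw=0.38,
  newtons=25,
)

```text
time: 2.15
ee_pos: [0.5668, -0.0622, 0.2223]
eef_rot: [0.117, 0.993, -0.0, -0.0]
ft_force: [-0.2, -0.3, -0.0]
width: 0.0601
```

```bash
python3 - <<'E'
from bench import read_state, imaging, r
import cv2,numpy as np
from h import *
c=imaging.get_calibration('wrist');s=read_state()
p,d=imaging.camera('wrist'); cv2.imwrite('pics/w1.png',p[:,:,::-1]); np.savez('w1.npz',p=p,d=d,K=c['camera_matrix'],k1=c['k1'],R=c['R'],t=c['t'])
p,d=imaging.camera('top'); cv2.imwrite('pics/t1.png',p[:,:,::-1])
from scipy.spatial.transform import Rotation as R
print(s['time'],s['ee_pos'],s['width'],s['ft_force']);M=R.from_quat(s['eef_rot']).as_matrix();print(M.round(3))
c=load('w1');v=np.load('pose.npy');C,S=np.cos(v[2]),np.sin(v[2])
for n,x,y,z in(('lever',-.035,-.023,.158),('handle',-.085,.1,.112)):
    print(n,proj(c,[v[0]+C*x-S*y,v[1]+S*x+C*y,z]))
print('tool y angle err deg',np.degrees(np.arctan2(M[1,1],M[0,1])-np.arctan2(C,-S)))
E
```

```text
2.15 [ 0.56677433 -0.06222951  0.22230219] 0.06005012775430219 [-0.1827638  -0.25325781 -0.00383496]
[[-0.973  0.233 -0.   ]
 [ 0.233  0.973 -0.001]
 [ 0.    -0.001 -1.   ]]
lever [258.90541312 205.72824833]
handle [390.59145823 139.61961285]
tool y angle err deg -0.2519247086326814
```

View pics/w1.png

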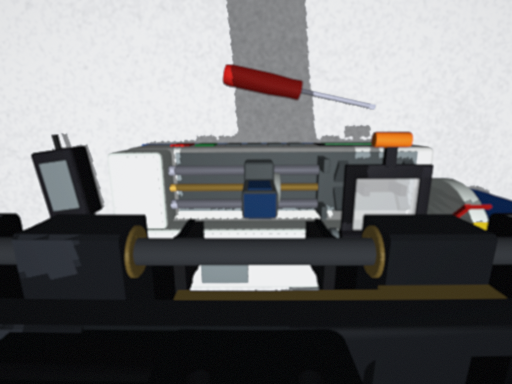

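The wrist view shows the levers at (260,205) and the handle at (392,139), within 2 px of prediction. Descending and gripping the carriage.

move_arm(
  series=[
    [0,0.002,0.005,0],
    [0,0.003,0.018,0],
    [0,0.003,0.035,0],
    [0,0.003,0.052,0],
    [0,0.003,0.069,0],
    [0,0.003,0.085,0],
    [0,0.003,0.095,0],
    [0,0.003,0.097,0],
    [0,0.003,0.097,0],
  ],
)

```text
time: 3.15
ee_pos: [0.5677, -0.0557, 0.1254]
eef_rot: [0.115, 0.993, 0.0, -0.0]
ft_force: [-0.3, 0.7, -0.0]
width: 0.06
```

move_arm(
  series=[
    [0,0,0,0],
    [0,0,0,0],
    [0,0,0,0],
    [0,0,0,0],
    [0,0,0,0],
    [0,0,0,0],
  ],
  claw=-1,
  newtons=20,
)

```text
time: 3.75
ee_pos: [0.5679, -0.0565, 0.1258]
eef_rot: [0.115, 0.993, -0.0, 0.0]
ft_force: [-0.2, -2.4, 2.0]
width: 0.0295
```

Gripped at 29.5 mm, as expected for a 30 mm grip. Sliding outward and slowing near the stop.

move_arm(
  series=[
    [0,-0.003,0,0],
    [0,-0.008,0,0],
    [0,-0.014,0,0],
    [0,-0.02,0,0],
    [0,-0.026,0,0],
    [0,-0.032,0,0],
    [0,-0.038,0,0],
    [0,-0.044,0,0],
    [0,-0.05,0,0],
    [0,-0.056,0,0],
    [0,-0.061,0,0],
    [0,-0.065,0,0],
    [0,-0.067,0,0],
    [0,-0.067,0,0],
  ],
)

```text
time: 5.15
ee_pos: [0.5525, -0.1222, 0.1258]
eef_rot: [0.116, 0.993, -0.0, 0.0]
ft_force: [0.4, 0.5, 5.0]
width: 0.0296
```

move_arm(
  series=[
    [0,-0.001,0,0],
    [0,-0.002,0,0],
    [0,-0.003,0,0],
    [0,-0.004,0,0],
    [0,-0.005,0,0],
    [0,-0.006,0,0],
    [0,-0.007,0,0],
    [0,-0.007,0,0],
  ],
)

```text
time: 5.95
ee_pos: [0.551, -0.1285, 0.1257]
eef_rot: [0.115, 0.993, -0.0, 0.0]
ft_force: [1.6, 2.8, 5.4]
width: 0.0301
```

move_arm(
  series=[
    [0,-0.001,0,0],
    [0,-0.002,0,0],
    [0,-0.003,0,0],
    [0,-0.003,0,0],
  ],
)

```text
time: 6.35
ee_pos: [0.5504, -0.1314, 0.1257]
eef_rot: [0.115, 0.993, -0.0, 0.0]
ft_force: [1.5, 3.1, 4.8]
width: 0.03
```

move_arm(
  series=[
    [0,-0.001,0,0],
    [0,-0.002,0,0],
    [0,-0.002,0,0],
  ],
)

```text
time: 6.65
ee_pos: [0.55, -0.133, 0.1257]
eef_rot: [0.115, 0.993, 0.0, 0.0]
ft_force: [1.1, 3.9, 6.2]
width: 0.0299
```

move_arm(
  series=[
    [0,-0.001,0,0],
    [0,-0.002,0,0],
    [0,-0.003,0,0],
    [0,-0.003,0,0],
  ],
)

```text
time: 7.05
ee_pos: [0.55, -0.1331, 0.1257]
eef_rot: [0.114, 0.993, 0.002, 0.0]
ft_force: [2.3, 12.3, 5.8]
width: 0.0297
```

move_arm(
  series=[
    [0,-0.001,0,0],
    [0,-0.002,0,0],
    [0,-0.003,0,0],
    [0,-0.003,0,0],
  ],
)

```text
time: 7.45
ee_pos: [0.55, -0.1332, 0.1257]
eef_rot: [0.113, 0.994, 0.003, 0.001]
ft_force: [4.0, 20.9, 5.8]
width: 0.0303
```

The force rose to 21 N with no motion, at (0.550,-0.133) against a predicted home of (0.549,-0.134), so the carriage is at the stop. Relaxing the push, then releasing and rising.

move_arm(
  series=[
    [0,0.002,0,0],
    [0,0.004,0,0],
    [0,0.004,0,0],
  ],
)

```text
time: 7.75
ee_pos: [0.55, -0.133, 0.1257]
eef_rot: [0.114, 0.993, 0.001, 0.0]
ft_force: [2.4, 8.6, 3.7]
width: 0.03
```

move_arm(
  series=[
    [0,0,0,0],
    [0,0,0,0],
    [0,0,0,0],
    [0,0,0,0],
    [0,0,0,0],
  ],
  claw=0.38,
)

```text
time: 8.25
ee_pos: [0.549, -0.1353, 0.1253]
eef_rot: [0.115, 0.993, -0.0, -0.0]
ft_force: [-0.8, 0.2, 0.8]
width: 0.0575
```

move_arm(
  series=[
    [0,0,-0.005,0],
    [0,0,-0.02,0],
    [0,0,-0.04,0],
    [0,0,-0.06,0],
    [0,0,-0.08,0],
    [0,0,-0.09,0],
    [0,0,-0.095,0],
    [0,0,-0.095,0],
  ],
)

```text
time: 9.05
ee_pos: [0.5495, -0.1349, 0.221]
eef_rot: [0.115, 0.993, 0.0, 0.0]
ft_force: [-0.2, 0.0, -0.0]
width: 0.0602
```

```bash
python3 - <<'E'
from bench import read_state, imaging, r
import cv2,numpy as np
from h import *
s=read_state();c=imaging.get_calibration('wrist')
for n in('wrist','side'):
    p,d=imaging.camera(n); cv2.imwrite(f'pics/{n}2.png',p[:,:,::-1])
    if n=='wrist': np.savez('w2.npz',p=p,d=d,K=c['camera_matrix'],k1=c['k1'],R=c['R'],t=c['t'])
print(s['time'],s['ee_pos'],s['eef_rot'],s['ft_force'])
c=load('w2');v=np.load('pose.npy');C,S=np.cos(v[2]),np.sin(v[2])
for n,x,y,z in(('lever',-.035,-.1,.158),('handle',-.085,.1,.112)):
    print(n,proj(c,[v[0]+C*x-S*y,v[1]+S*x+C*y,z]))
E
```

```text
9.05 [ 0.54946542 -0.13487069  0.22100025] [1.15110112e-01 9.93352657e-01 9.16971465e-05 3.90906726e-04] [-0.15697018  0.01798504 -0.02728383]
lever [255.96063228 206.45259675]
handle [470.35518662 140.77898599]
```

View pics/wrist2.png

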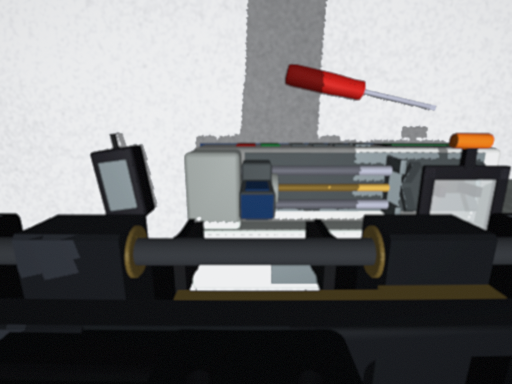

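The levers at (257,205) abut the end block and the handle is at (471,140), both matching prediction. Moving above the handle.

move_arm(
  series=[
    [0.003,0.01,0,0],
    [0.008,0.03,0,0],
    [0.013,0.055,0,0],
    [0.02,0.08,0,0],
    [0.027,0.105,0,0],
    [0.033,0.13,0,0],
    [0.039,0.155,0,0],
    [0.045,0.178,0,0],
    [0.049,0.193,0,0],
    [0.0504,0.199,0,0],
    [0.0504,0.2008,0,0],
    [0.0504,0.2008,0,0],
    [0.0504,0.2008,0,0],
  ],
)

```text
time: 10.45
ee_pos: [0.5463, 0.0709, 0.2205]
eef_rot: [0.116, 0.993, -0.0, 0.0]
ft_force: [-0.5, 0.1, 0.0]
width: 0.0603
```

```bash
python3 - <<'E'
from bench import read_state, imaging, r
import cv2,numpy as np
from h import *
s=read_state();c=imaging.get_calibration('wrist')
p,d=imaging.camera('wrist'); cv2.imwrite('pics/w3.png',p[:,:,::-1])
np.savez('w3.npz',p=p,d=d,K=c['camera_matrix'],k1=c['k1'],R=c['R'],t=c['t'])
c=load('w3');v=np.load('pose.npy');C,S=np.cos(v[2]),np.sin(v[2])
m,st=blob(p,(180,340,90,200),(5,18));print(m,st,'world',plane(c,m,.112))
x,y=-.085,.1;w=np.array([v[0]+C*x-S*y,v[1]+S*x+C*y,.112]);print(w,proj(c,w),s['ee_pos'],s['eef_rot'])
E
```

```text
[256.76481481 192.03333333] [238 185  38  15 540] world [0.54518815 0.07295442 0.112     ]
[0.5462733  0.07213664 0.112     ] [256.19443767 193.29401198] [0.54628453 0.0709001  0.22053256] [ 1.16009765e-01  9.93248064e-01 -1.29244705e-04  4.36494891e-05]
```

View pics/w3.png

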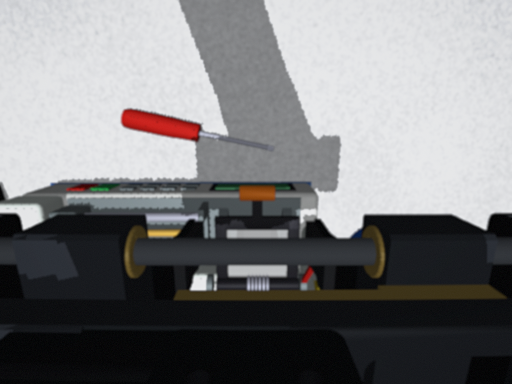

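Handle measured at (256.8,192), i.e. (0.546,0.073), in agreement with the fit. Descending around the bar ends, then gripping.

move_arm(
  series=[
    [0,0.0015,0.006,0],
    [0,0.0015,0.02,0],
    [0,0.0015,0.038,0],
    [0,0.0015,0.056,0],
    [0,0.0015,0.074,0],
    [0,0.0015,0.092,0],
    [0,0.0015,0.108,0],
    [0,0.0015,0.119,0],
    [0,0.0015,0.1245,0],
    [0,0.0015,0.1245,0],
    [0,0.0015,0.1245,0],
  ],
)

```text
time: 11.6
ee_pos: [0.5468, 0.0736, 0.0965]
eef_rot: [0.115, 0.993, 0.0, 0.0]
ft_force: [0.2, -0.6, 0.1]
width: 0.0602
```

move_arm(
  series=[
    [0,0,0,0],
    [0,0,0,0],
    [0,0,0,0],
    [0,0,0,0],
    [0,0,0,0],
    [0,0,0,0],
  ],
  claw=-1,
  newtons=35,
)

```text
time: 12.2
ee_pos: [0.5465, 0.0734, 0.0961]
eef_rot: [0.115, 0.993, -0.0, 0.0]
ft_force: [-1.3, -1.4, 1.8]
width: 0.0337
```

Gripped at 33.7 mm, matching the 34 mm bar. Lifting along the arc in two parts.

move_arm(
  series=[
    [-0.0001,0,-0.0039,0],
    [-0.0003,0,-0.0078,0],
    [-0.0007,0,-0.0116,0],
    [-0.0012,0,-0.0155,0],
    [-0.0019,0,-0.0193,0],
    [-0.0028,0,-0.0231,0],
    [-0.0038,0,-0.0268,0],
    [-0.0038,0,-0.0268,0],
  ],
)

```text
time: 13.0
ee_pos: [0.5499, 0.0726, 0.1231]
eef_rot: [0.115, 0.993, -0.0, -0.0]
ft_force: [-0.8, -1.3, -4.7]
width: 0.0337
```

```bash
python3 - <<'E'
from bench import read_state, imaging, r
import cv2,numpy as np
s=read_state();print(s['time'],s['ee_pos'],s['ft_force'],s['torque'])
p,d=imaging.camera('side'); a=p[150:260,180:320,::-1]; cv2.imwrite('pics/s4.png',cv2.resize(a,None,fx=5,fy=5,interpolation=cv2.INTER_CUBIC))
E
```

```text
13.0 [0.54994773 0.07260981 0.12307088] [-0.78518068 -1.31362234 -4.66219622] [-0.50125749  0.42884854 -0.00319764]
```

View pics/s4.png

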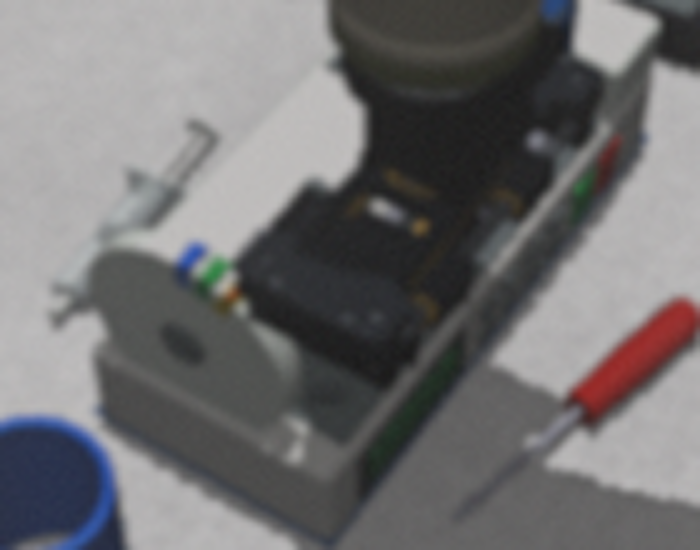

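The pointer is now on the yellow band (around 232,297 in the crop), consistent with about 0.28 rad. Lifting on to 0.48.

move_arm(
  series=[
    [-0.0011,0,-0.0037,0],
    [-0.0024,0,-0.0074,0],
    [-0.0039,0,-0.011,0],
    [-0.0054,0,-0.0145,0],
    [-0.0064,0,-0.0163,0],
    [-0.0072,0,-0.018,0],
    [-0.0072,0,-0.018,0],
    [-0.0072,0,-0.018,0],
  ],
)

```text
time: 13.85
ee_pos: [0.5569, 0.071, 0.1408]
eef_rot: [0.115, 0.993, -0.0, -0.0]
ft_force: [-4.1, -2.8, -6.5]
width: 0.0336
```

```bash
python3 - <<'E'
from bench import read_state, imaging, r
import cv2,numpy as np
s=read_state();print(s['time'],s['ee_pos'],s['ft_force'],s['width'])
A=[]
p,d=imaging.camera('side'); A.append(cv2.resize(p[150:240,180:300,::-1],(640,480),interpolation=cv2.INTER_CUBIC)); 
cv2.imwrite('pics/s5.png',A[0])
h=cv2.cvtColor(p,cv2.COLOR_RGB2HSV)
print(p[196:214:1,214:232].tolist() if 0 else '')
p,d=imaging.camera('top'); cv2.imwrite('pics/t5.png',cv2.resize(p[145:245,200:360,::-1],None,fx=5,fy=5,interpolation=cv2.INTER_CUBIC))
p,d=imaging.camera('wrist'); cv2.imwrite('pics/w5.png',p[:,:,::-1])
E
```

```text
13.85 [0.55687555 0.07104414 0.14077008] [-4.09115084 -2.78075493 -6.50188241] 0.033600529438158236
```

View pics/s5.png

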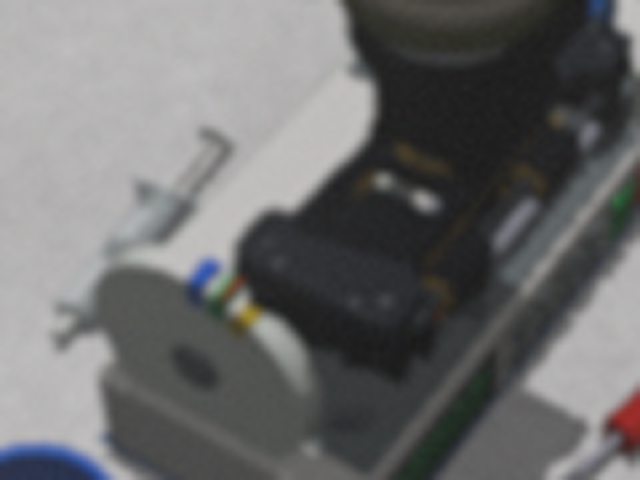

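View pics/t5.png

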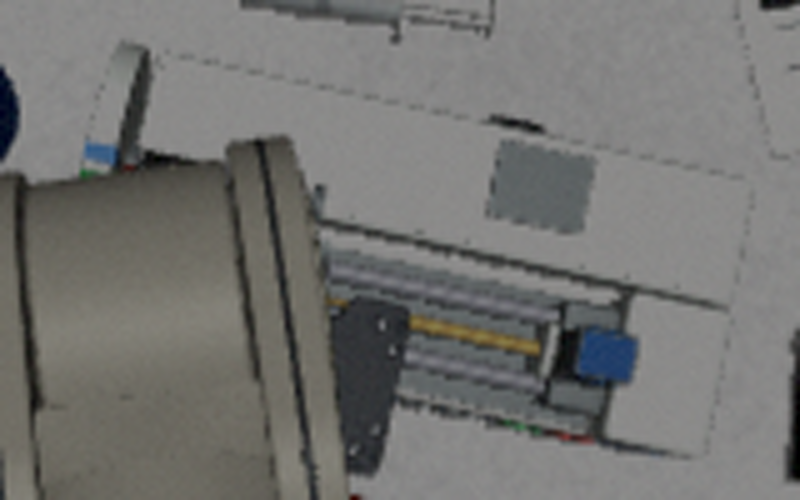

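View pics/w5.png

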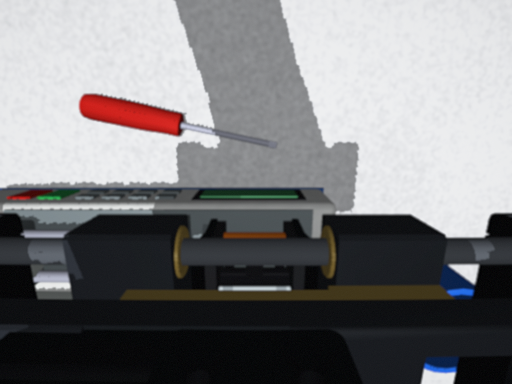

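The pointer is around (235,287) in the crop, at the green band. I'll verify the angle numerically by comparing red pixels with predicted pointer positions.

```bash
python3 - <<'E'
from bench import read_state, imaging, r
from h import *
c=load('side0');v=np.load('pose.npy');C,S=np.cos(v[2]),np.sin(v[2])
P=lambda x,y,z: np.array([v[0]+C*x-S*y,v[1]+S*x+C*y,z])
def ptr(th,rad=.064,y=.158):
    a=.8+th; return proj(c,P(.012-rad*np.cos(a),y,.112+rad*np.sin(a)))
def red(p,box):
    h=cv2.cvtColor(p,cv2.COLOR_RGB2HSV).astype(int);x0,x1,y0,y1=box
    m=((h[...,0]<=8)|(h[...,0]>=172))&(h[...,1]>90);k=np.zeros_like(m);k[y0:y1,x0:x1]=1;m&=k
    ys,xs=np.nonzero(m);return xs.mean().round(1),ys.mean().round(1),len(xs),(xs.min(),xs.max(),ys.min(),ys.max())
print('shut red',red(c['p'],(212,245,195,225)),ptr(0),ptr(0,y=.15))
p,_=imaging.camera('side');np.save('s6.npy',p)
print('now red',red(p,(212,245,190,225)))
for t in(.26,.41,.48,.55): print(t,ptr(t).round(1),ptr(t,y=.150).round(1))
for k,hr in(('green',(40,85)),('yel',(18,35)),('blue',(100,125))): 
    print(k,blob(c['p'],(210,235,190,215),hr)[0],blob(p,(210,235,190,215),hr))
cv2.imwrite('pics/s6.png',cv2.resize(p[192:216,208:240,::-1],None,fx=20,fy=20,interpolation=cv2.INTER_NEAREST))
s=read_state();print(s['time'],s['ee_pos'])
E
```

```text
shut red (np.float64(234.5), np.float64(209.5), 4, (np.int64(234), np.int64(235), np.int64(209), np.int64(210))) [233.22147309 211.1859914 ] [235.23256257 208.90934699]
now red (np.float64(225.0), np.float64(202.0), 1, (np.int64(225), np.int64(225), np.int64(202), np.int64(202)))
0.26 [228.3 205.9] [230.3 203.7]
0.41 [225.1 203.2] [227.1 200.9]
0.48 [223.5 202. ] [225.6 199.7]
0.55 [222.  200.9] [224.1 198.6]Traceback (most recent call last):
  File "<stdin>", line 16, in <module>
  File "h.py", line 16, in blob
    i=1+np.argmax(st[1:,4]);return ce[i],st[i]
        ~~~~~~~~~^^^^^^^^^^
    return _wrapfunc(a, 'argmax', axis=axis, out=out, **kwds)
    return bound(*args, **kwds)
ValueError: attempt to get argmax of an empty sequence
```

```bash
python3 - <<'E'
from h import *
c=load('side0');v=np.load('pose.npy');C,S=np.cos(v[2]),np.sin(v[2])
P=lambda x,y,z: np.array([v[0]+C*x-S*y,v[1]+S*x+C*y,z])
for nm,p in(('shut',c['p']),('now',np.load('s6.npy'))):
    q=p.astype(int)[192:216,212:240]
    w=np.clip(q[...,0]-q[...,1]-15,0,None)*(q[...,1]<q[...,2]+20)  # red, not yellow
    w=w*(w>8);ys,xs=np.nonzero(w);print(nm,len(xs),(w.sum(0)@np.arange(28)/w.sum()+212).round(2),(w.sum(1)@np.arange(24)/w.sum()+192).round(2),list(zip(xs+212,ys+192,w[ys,xs]))[:25])
    g=np.clip(q[...,1]-np.maximum(q[...,0],q[...,2])-10,0,None);print('  green',(g.sum(0)@np.arange(28)/g.sum()+212).round(2),(g.sum(1)@np.arange(24)/g.sum()+192).round(2),(g>0).sum())
for th in(.0,.41,.48,.55):
    print(th,[proj(c,P(.012-rr*np.cos(.8+th),y,.112+rr*np.sin(.8+th))).round(1).tolist() for rr in(.062,.066) for y in(.151,.158,.165)])
p=np.load('s6.npy');cv2.imwrite('pics/s6.png',cv2.resize(p[192:216,208:240,::-1],None,fx=20,fy=20,interpolation=cv2.INTER_NEAREST))
E
```

```text
shut 15 233.61 210.81 [(np.int64(235), np.int64(208), np.int64(9)), (np.int64(234), np.int64(209), np.int64(28)), (np.int64(235), np.int64(209), np.int64(32)), (np.int64(236), np.int64(209), np.int64(15)), (np.int64(233), np.int64(210), np.int64(13)), (np.int64(234), np.int64(210), np.int64(33)), (np.int64(235), np.int64(210), np.int64(27)), (np.int64(233), np.int64(211), np.int64(19)), (np.int64(234), np.int64(211), np.int64(21)), (np.int64(232), np.int64(212), np.int64(13)), (np.int64(233), np.int64(212), np.int64(22)), (np.int64(232), np.int64(213), np.int64(22)), (np.int64(233), np.int64(213), np.int64(13)), (np.int64(231), np.int64(214), np.int64(16)), (np.int64(232), np.int64(214), np.int64(14))]
  green 222.41 203.89 33
now 3 224.29 202.42 [(np.int64(224), np.int64(202), np.int64(13)), (np.int64(225), np.int64(202), np.int64(13)), (np.int64(224), np.int64(203), np.int64(19))]
  green 220.7 204.16 18
0.0 [[234.5, 209.3], [232.7, 211.3], [231.0, 213.3], [235.5, 209.1], [233.7, 211.1], [231.9, 213.1]]
0.41 [[226.7, 201.6], [224.9, 203.6], [223.1, 205.6], [227.1, 200.8], [225.3, 202.8], [223.5, 204.8]]
0.48 [[225.2, 200.5], [223.4, 202.4], [221.6, 204.4], [225.5, 199.6], [223.7, 201.5], [221.9, 203.5]]
0.55 [[223.7, 199.4], [221.9, 201.3], [220.1, 203.3], [223.9, 198.4], [222.1, 200.4], [220.3, 202.4]]
```

View pics/s6.png

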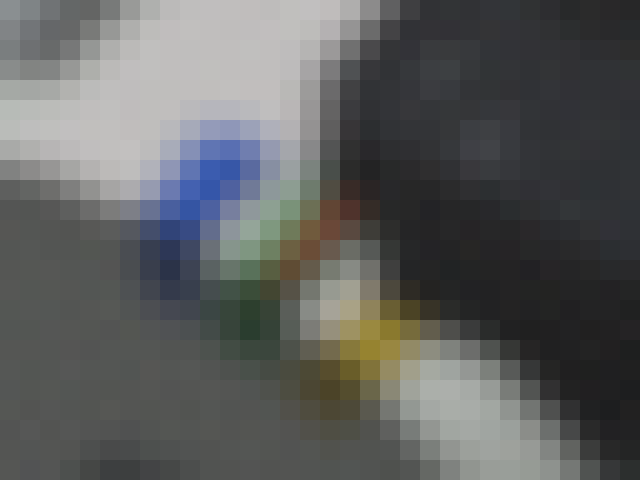

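The pointer is on the front part of the green: images give about 0.45 rad, kinematics 0.48. A small lift of about 0.025 rad centres it by either measure.

move_arm(
  series=[
    [-0.0005,0,-0.0011,0],
    [-0.0011,0,-0.0022,0],
    [-0.0011,0,-0.0022,0],
    [-0.0011,0,-0.0022,0],
    [-0.0011,0,-0.0022,0],
    [-0.0011,0,-0.0022,0],
  ],
)

```text
time: 14.65
ee_pos: [0.558, 0.0708, 0.143]
eef_rot: [0.115, 0.993, -0.0, -0.0]
ft_force: [-4.7, -2.7, -5.2]
width: 0.0335
```

```bash
python3 - <<'E'
from bench import read_state, imaging, r
from h import *
p,_=imaging.camera('side');np.save('s7.npy',p)
def an(p):
    q=p.astype(int)[192:216,212:240]
    w=np.clip(q[...,0]-q[...,1]-8,0,None)*(q[...,1]<q[...,2]+22);w=w*(w>4);w[:, :6]=0
    x=w.sum(0)@np.arange(28)/w.sum()+212;y=w.sum(1)@np.arange(24)/w.sum()+192
    g=np.clip(q[...,1]-np.maximum(q[...,0],q[...,2])-10,0,None)
    print((w>0).sum(),x.round(2),y.round(2),'normal',(-.74*x-.67*y).round(2),'green px',(g>0).sum())
an(np.load('s6.npy'));an(p)
cv2.imwrite('pics/s7.png',cv2.resize(p[192:216,208:240,::-1],None,fx=20,fy=20,interpolation=cv2.INTER_CUBIC))
pt,_=imaging.camera('top');cv2.imwrite('pics/t7.png',cv2.resize(pt[130:260,150:400,::-1],None,fx=3,fy=3,interpolation=cv2.INTER_CUBIC))
s=read_state();print(s['time'],s['ee_pos'],s['ft_force'],s['width'],abs(s['joint_vel']).max())
c=load('top0');m,_=blob(pt,(300,335,200,230),(100,130));v=np.load('pose.npy');C,S=np.cos(v[2]),np.sin(v[2])
q=np.array([[C,S],[-S,C]])@(plane(c,m,.158)[:2]-v[:2]);print('slide',.02-q[1])
E
```

```text
6 224.39 202.48 normal -301.71 green px 18
10 223.16 202.57 normal -300.86 green px 12
14.75 [0.55801412 0.07077426 0.14298317] [-4.4335641  -3.28831028 -5.08847121] 0.03349812645662489 0.0020506406381768376
slide 0.11888589424161512
```

View pics/s7.png

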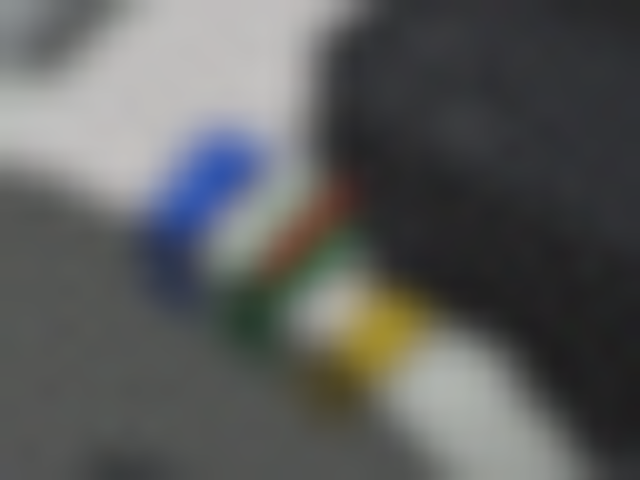

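View pics/t7.png

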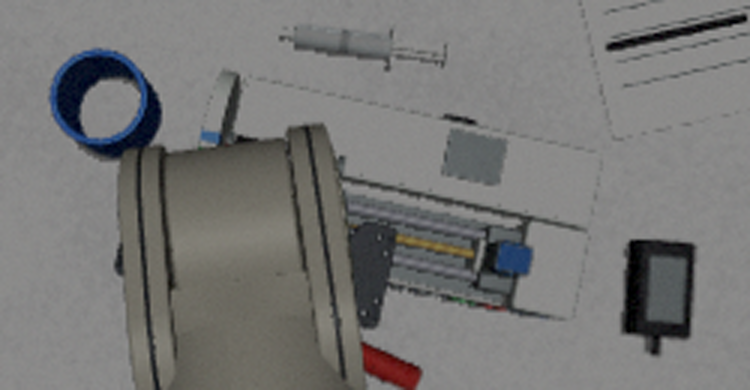

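The pointer line is now inside the green, with green visible in front of it (pixel normal −300.9; 0.48 rad predicts −300.7). The carriage still reads home and nothing else has moved. Holding briefly to check for drift.

move_arm(
  series=[
    [0,0,0,0],
    [0,0,0,0],
    [0,0,0,0],
    [0,0,0,0],
    [0,0,0,0],
    [0,0,0,0],
    [0,0,0,0],
    [0,0,0,0],
    [0,0,0,0],
    [0,0,0,0],
  ],
)

```text
time: 15.75
ee_pos: [0.5581, 0.0708, 0.143]
eef_rot: [0.115, 0.993, -0.0, -0.0]
ft_force: [-4.9, -2.8, -6.3]
width: 0.0333
```

```bash
python3 - <<'E'
from bench import read_state, imaging, r
from h import *
p,_=imaging.camera('side')
q=p.astype(int)[192:216,212:240]
w=np.clip(q[...,0]-q[...,1]-8,0,None)*(q[...,1]<q[...,2]+22);w=w*(w>4);w[:, :6]=0
x=w.sum(0)@np.arange(28)/w.sum()+212;y=w.sum(1)@np.arange(24)/w.sum()+192
n=-.74*x-.67*y;print(n);s=read_state();print(s['time'],s['ee_pos'],s['width'])
if abs(n+300.86)<.4: print(r.close_job())
E
```

```text
-300.8783544303798
15.8 [0.55803449 0.0707807  0.14299571] 0.033676416199084465
the job is handed in; nothing more can be done
None
```

The job was handed in at 15.8 s, with the carriage home and the clamp held on the green band.

- **Carriage:** With the clamp shut, I gripped the carriage and slid it out until the push force rose to about 21 N with no further motion. I eased off and released it there. A later top view measured the slide at 0.119 m against 0.120 m nominal, with the levers against the end block.
- **Clamp:** I gripped the T-handle by its ends (about 34 mm opening) and lifted it along its arc. After the first lift the side image showed the pointer near the front edge of the green, at about 0.45 rad, while the arm's motion gave 0.48. I raised it about 0.025 rad more.
- **Final checks:** The image now reads about 0.475 rad and the arm's motion about 0.505. These differ slightly, but both are within the 0.41–0.55 green range. A 1 s hold showed no drift.
- **Other things on the bench:** In the last top view the mandrel, syringe and adapter looked undisturbed. The screwdriver was partly hidden by the arm there. I compared these by eye and did not measure them.

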